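# Slide the instrument case home between the glass dividers

### The arm

A 6-joint arm with a two-finger parallel gripper is mounted at the origin on the work surface. World frame = base frame: x ahead of the robot, y to its left, z up, the work surface at z = 0. Lengths are in m, angles in rad, forces in N, time in s.
With the tool pointing down it reaches from about 0.375 to 0.9 m from the base axis. Payload 3.1 kg.
Tool frame: the origin (TCP) lies at the very end of the fingers, on their centre line; the grasp point (between the pads) lies 19 mm behind it; x points along the fingers, z is the direction in which the jaws open and shut, and the axes are right-handed (so a half turn about x gives the same grasp; the last joint's range is limited). The gripper opens to 85 mm and grips with 20 to 120 N. Pads are 22 mm wide; open, the fingers measure 114 mm over their backs; the gripper's body (76 mm by 85 mm) begins 54 mm behind the grasp point. The pads swing forward as they close: fully open they stand 13 mm farther back than shut.
Start: joints at [-1.415, 0.527, 1.433, -0, 1.181, -0.178], TCP at [0.205, -0.59, 0.231] pointing down, gripper open.
Joint ranges: [-3.08, 3.08], [-0.75, 2.2], [0.22, 2.44], [-1.43, 4.57], [0, 2.65], [-2.85, 2.85]. Speed limits (rad/s): [2.79, 2.79, 3.14, 3.14, 3.14, 3.14].

### API

Orientations are given as a unit quaternion [x, y, z, w].
In Python, from station import manip, viewer, job gives the robot as it stands.
- The arm moves only by the tool move_arm, never from a script. Its argument "deltas" is one flat list of numbers, 7 for each row, row after row: the finger opening in mm, from 0 to 85.4, then the shift along the tool's x, y, z in mm, then the turn, a rotation vector about the tool's x, y, z in degrees. In form: [jaw, tx, ty, tz, rx, ry, rz, jaw, tx, ty, tz, rx, ry, rz, ...]. A call has 1 to 10 rows; each row shifts and turns the commanded pose from where the row before left it, along the tool's axes as they then stand; what a row does not reach is not made up. A row lasts 1/10 s, in which the tool goes at most 50 mm and 8.59 degrees, less where a joint would pass 70% of its speed; a pose out of reach is approached as far as the arm can. A call is refused whole if a number of a shift passes 50 or a number of a turn 8.59, either way. A call with a gripper value outside its range is refused whole. The fingers move at their own pace and stop on an object; "force" is the grip in N (left out, the last holds). Time passes only in rows, so rows that do not move let the fingers close. It gives the time, the measured TCP pose, the force and the opening at its end, in the units of the state.
- manip.sense(): the state, without advancing time (a new reading comes with each control period).
- viewer.snapshot(name): name is "scene" or "side" or "wrist"; returns a dict with "image" (384x512x3 uint8, red, green, blue), "depth" (384x512 float32, m along the optical axis (not along the pixel's ray), 0 where there is no reading), "fovy" (degrees; the focal length in pixels is half the picture's height over the tangent of half this angle, whatever the lens; pixels are square), "cx", "cy" (the principal point, pixels), "R" (3x3) and "t" (3): a world point X has camera coordinates R X + t. Camera axes: x right, y down, z forward; pixel columns grow to the right and rows downward; lengths in m; the calibration is good to about 2 mm. A picture is of the moment at which its call begins.
- job.sign_off(): hands the job in, once; it reports no verdict.
The state is a dict: "t": time; "q": joint angles; "qd": joint speeds; "tau": joint torques, N m; "tcp_pos": TCP position; "tool_rot": TCP orientation; "force": force on the tool from outside, world axes, zero at the start; "ft_torque": the same for the moment, N m; "finger_gap": opening from 0.0 (shut) to 1.0 (fully open).
Only numpy, scipy, OpenCV 4.12 (cv2) and the standard library are available. Lean on these libraries where they do the work, as an engineer would, in place of code of your own. Each camera call takes 0.05 s, during which the arm holds its last target.

### The job

Square the pale wooden instrument case up to the empty bay of the glass shelf and push it steadily along the glass, all the way in, until its end sits flat against the stop at the back; then take the fingers away. Neither the case nor the robot may touch the dividers of either bay, and the case is only pushed, never picked up, tipped or shoved so hard that it shoots along. Leave the stored case, the powder pot and the lotion bottle where they are.

Things in the scene. Friction and masses are not known exactly. Their poses are not given: they have to be found in the camera images.
- case_center (a point): Centre (half-way up) of the pale wooden instrument case: a closed box 130 long (its x axis) x 90 wide (y) x 50 mm high, straight plain sides, about 0.4 kg. It starts askew on the open front of the glass shelf, up to some 3 cm out of line with the empty bay, x axis roughly into the bay. Home, its centre is 155 mm down the bay from the mouth and its x axis runs along the bay.
- bay_empty: The empty bay: a straight lane, 110 mm clear between its two dividers, 220 mm from the mouth to the face of the fixed back stop (rubber-faced, 42 mm high, as wide as the lane). Origin: middle of the mouth, on the glass surface on which the case slides. x points down the lane to the stop, y to the left across it, z up. The two bays lie side by side, middles 140 mm apart, in either order.
- shelf: The fixed glass shelf that carries both bays: a flat plate 500 mm along the bays x 300 mm across, top 8 mm above the counter, open and flat for 250 mm in front of the bay mouths. Origin: on the counter under the plate, midway between the two bays, 20 mm down the lanes from the mouths; x points down the lanes.
- bay_empty_left: Left divider of the empty bay (at +y): a fixed glass pane 6 mm thick in an aluminium shoe 14 mm wide and 16 mm high, 44 mm high in all, 250 mm long from the mouth inwards. Its frame is that of the bay (same origin and axes); its inner face lies at y = +55 mm, its outer at y = +69 mm.
- bay_empty_right: Right divider of the empty bay, as the left one: inner face at y = -55 mm, outer at y = -69 mm in the bay's frame.
- bay_full: The neighbouring bay, with the stored case in it: same build and same axis directions as the empty bay. Origin: middle of its mouth on the glass.
- bay_full_left: Left divider of the full bay, inner face at y = +55 mm in that bay's frame. Not to be touched.
- bay_full_right: Right divider of the full bay, inner face at y = -55 mm in that bay's frame. Not to be touched.
- stored_center (a point): Centre of the darker wooden case of the same size that already stands home in the full bay. Leave alone.
- pot_center (a point): Centre of a black powder pot with a copper band, 52 mm across and 45 mm high, standing on the glass some 45 mm in front of the mouth of the full bay. Leave alone.
- lotion_center (a point): Centre of a white lotion bottle with a blue cap, 52 mm across and 130 mm high, standing on the counter just beyond the far side of the shelf, beside the bays. Leave alone.
- case: The same pale case: origin at the middle of its underside, axes as for its centre.

How it is judged:
On the way:
1. the case's leading end is between the dividers of the empty bay, lying flat on the glass (x of case_center in the frame of bay_empty between -0.035 and 0.1 m and y of case_center in the frame of bay_empty between -0.015 and 0.015 m and z of case_center in the frame of bay_empty below 0.031 m), for 0.05 s.
At the end, for the whole second after the job is handed in: The case lies flat and at rest on the glass inside the empty bay, its leading end within 6 mm of the back stop and its length along the bay within 0.06 rad, its middle within 12 mm of the lane's middle; stored case within 6 mm, pot and bottle within 10 mm of where they began (x of case_center in the frame of bay_empty between 0.149 and 0.16 m and y of case_center in the frame of bay_empty between -0.012 and 0.012 m and z of case_center in the frame of bay_empty between 0.021 and 0.029 m and angle between the x axis of case_center and the x axis of bay_empty, either way round below 0.06 rad and angle between case_center's own z axis and vertical below 0.05 rad and linear speed of case below 0.01 m/s and angular speed of case below 0.05 rad/s and distance of stored_center from where it was at the start of the episode below 0.006 m and distance of each of pot_center, lotion_center from where it was at the start of the episode below 0.01 m); the robot touches nothing.
It fails at once if a divider of either bay is touched by the case or the robot (contact force between any of case, the arm, the fingers and bay_empty_left above 0.3 N or contact force between any of case, the arm, the fingers and bay_empty_right above 0.3 N or contact force between any of case, the arm, the fingers and bay_full_left above 0.3 N or contact force between any of case, the arm, the fingers and bay_full_right above 0.3 N).
It fails at once if the case is lifted off the glass or tipped (z of case_center in the frame of bay_empty above 0.033 m or angle between case_center's own z axis and vertical above 0.12 rad).
It fails at once if the case is shoved so that it shoots along (faster than 0.35 m/s) (linear speed of case above 0.35 m/s).
It fails at once if the stored case, the powder pot or the lotion bottle is moved or tipped (distance of stored_center from where it was at the start of the episode above 0.006 m or angle between any of stored_center, pot_center, lotion_center's own z axis and vertical above 0.15 rad or distance of any of pot_center, lotion_center from where it was at the start of the episode above 0.01 m).
It also fails if it takes over 70 s, if anything falls off the work surface, if the arm or the gripper's body presses on something with over 40 N, if the wrist force passes 120 N, or if a joint passes its speed limit or range.

## Working session

There is one attempt and no reset: what is moved stays moved. The work goes in short steps, Python scripts to look and compute and a tool call to move; the robot and the scene stay as the last step left them, time stands still between calls to the robot, and variables do not carry over. Pictures are saved under pics/ and viewed, and the job is handed in when it is done.

Besides the shell and the picture viewer there is one more tool, called after "Request:" in YAML: its name, and indented under it one key for each argument. move_arm: Moves the arm, as the interface text tells. Its arguments: {"type":"object","properties":{"deltas":{"type":"array"},"force":{"type":"number"}},"required":["deltas"]}

```bash
mkdir -p pics; ls
python3 - <<'E'
from station import manip, viewer, job
import cv2,pickle
for n in ["scene","side","wrist"]:
    s=viewer.snapshot(n); pickle.dump(s,open(f"{n}0.pkl","wb"))
    cv2.imwrite(f"pics/{n}0.png",s["image"][:,:,::-1]); print(n,s["fovy"],s["cx"],s["cy"],s["R"].round(3).tolist(),s["t"])
st=manip.sense();print({k:st[k] for k in ("t","tcp_pos","tool_rot","force","finger_gap")})
E
```

```text
pics
scene 55.83588566151485 254.67561314593988 184.91301435288125 [[0.471, 0.882, -0.002], [0.519, -0.279, -0.808], [-0.713, 0.38, -0.589]] [-0.29533902 -0.2614385   1.124753  ]
side 57.75161871562178 251.30112891157398 192.6265650493414 [[0.943, -0.332, -0.008], [-0.164, -0.445, -0.88], [0.289, 0.831, -0.475]] [-0.55574715  0.15773273  0.533636  ]
wrist 58.0623374865643 261.6390270469608 198.4229530728104 [[0.328, -0.945, -0.003], [-0.892, -0.311, 0.329], [-0.311, -0.105, -0.944]] [-0.62233462 -0.04289169  0.38026708]
{'t': 0.15, 'tcp_pos': array([ 0.20471594, -0.58993909,  0.23054284]), 'tool_rot': array([ 0.41042166,  0.57653515, -0.40955839,  0.57569367]), 'force': array([-0.45579312,  0.86347946, -0.5936654 ]), 'finger_gap': 1.0010330281317092}
```

View pics/scene0.png

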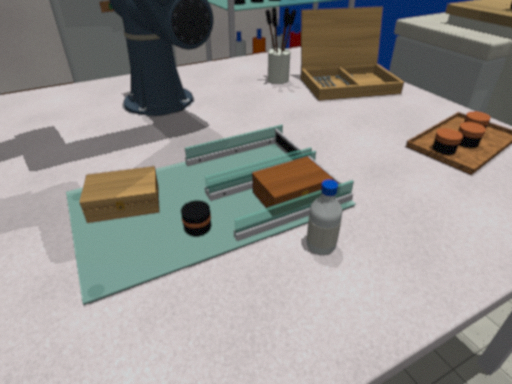

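View pics/side0.png

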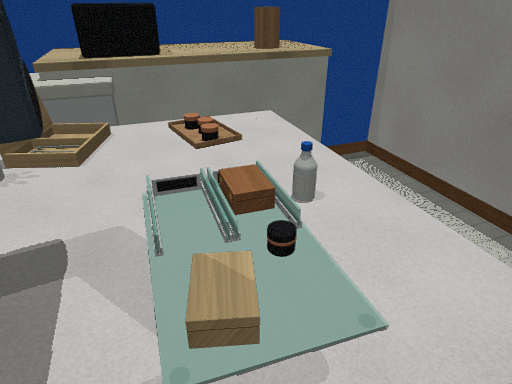

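View pics/wrist0.png

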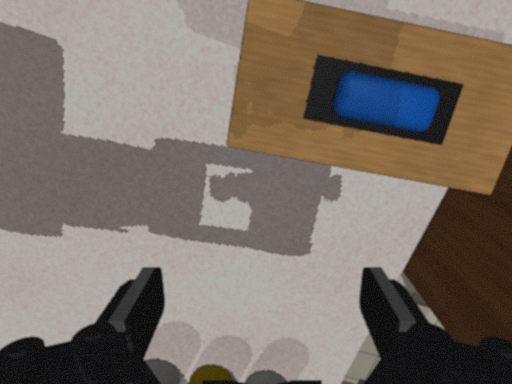

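```bash
cat > h.py <<'E'
import numpy as np,cv2,pickle
def K(s):
    f=s["image"].shape[0]/2/np.tan(np.radians(s["fovy"])/2); return f,s["cx"],s["cy"]
def cloud(s):
    f,cx,cy=K(s); h,w=s["depth"].shape; u,v=np.meshgrid(np.arange(w),np.arange(h)); d=s["depth"]
    c=np.stack([(u-cx)/f*d,(v-cy)/f*d,d],-1); return (c-s["t"])@s["R"]   # R^T(c-t)
def ray(s,uv,z):
    f,cx,cy=K(s); uv=np.atleast_2d(uv).astype(float)
    d=np.c_[(uv[:,0]-cx)/f,(uv[:,1]-cy)/f,np.ones(len(uv))]@s["R"]; o=-s["R"].T@s["t"]
    return o+d*((z-o[2])/d[:,2])[:,None]
def proj(s,X):
    f,cx,cy=K(s); c=np.atleast_2d(X)@s["R"].T+s["t"]; return np.c_[f*c[:,0]/c[:,2]+cx,f*c[:,1]/c[:,2]+cy]
E
python3 - <<'E'
from h import *
for n in ["scene","side"]:
    s=pickle.load(open(n+"0.pkl","rb")); P=cloud(s); d=s["depth"]
    x,y,z=P[...,0],P[...,1],P[...,2]
    ok=(d>0)
    # top-view 1.25 mm/px, x up.. region x 0.2..0.9, y -0.6..0.3
    for nm,lo,hi in [("all",-.02,.2)]:
        m=ok&(z>lo)&(z<hi)
        im=np.zeros((560,720,3),np.uint8); zi=np.zeros((560,720),np.uint8)
        r=((0.85-x[m])*800).astype(int); c=((0.35-y[m])*800).astype(int)
        g=(r>=0)&(r<560)&(c>=0)&(c<720); im[r[g],c[g]]=s["image"][m][g][:,::-1]
        cv2.imwrite(f"pics/top_{n}.png",im)
    hsv=cv2.cvtColor(s["image"],cv2.COLOR_RGB2HSV)
    m=ok&(z>.05)&(z<.066)&(hsv[...,0]<25)&(hsv[...,1]>90)&(x>.1)&(x<.95)&(y<.25)
    k,lab=cv2.connectedComponents(m.astype(np.uint8))
    for i in range(1,k):
        p=P[lab==i]
        if len(p)>150: print(n,len(p),p.mean(0).round(4),cv2.minAreaRect((p[:,:2]*1000).astype(np.float32)), np.median(s["image"][lab==i],0))
E
python3 - <<'E'
import cv2
for n in ["scene","side"]:
    i=cv2.imread(f"pics/{n}0.png"); 
    a=i[110:310,50:370] if n=="scene" else i[140:384,130:400]
    cv2.imwrite(f"pics/z_{n}.png",cv2.resize(a,None,fx=2.4,fy=2.4,interpolation=cv2.INTER_CUBIC))
E
```

```text
scene 1926 [0.6107 0.0858 0.0574] ((605.8978881835938, 91.17913055419922), (127.67687225341797, 90.5976333618164), 89.4139175415039) [135.  82.  40.]
scene 2091 [ 0.483  -0.2069  0.0575] ((476.40032958984375, -204.61380004882812), (128.2210235595703, 87.48929595947266), 75.04707336425781) [154. 124.  78.]
side 1174 [0.605  0.0828 0.0559] ((607.6251831054688, 92.89055633544922), (130.91802978515625, 89.47018432617188), 89.13921356201172) [137.  95.  60.]
side 4140 [ 0.4699 -0.2174  0.0564] ((475.3984375, -204.6290283203125), (130.18637084960938, 87.89535522460938), 74.94491577148438) [154. 133.  96.]
```

View pics/top_side.png

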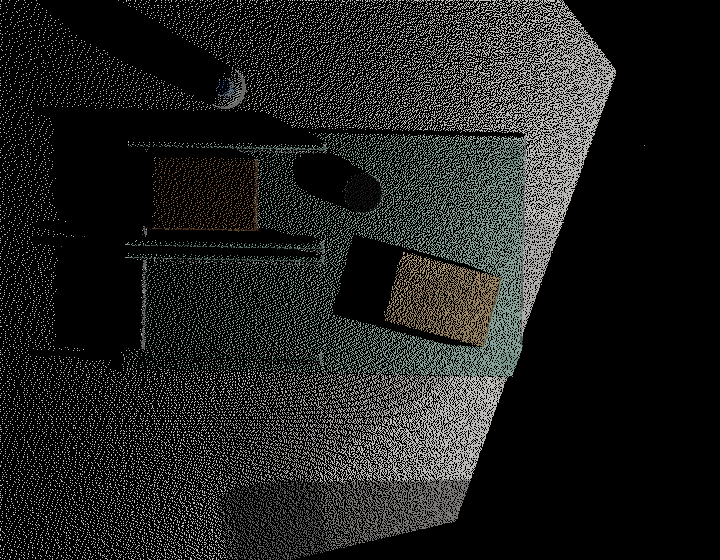

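View pics/z_side.png

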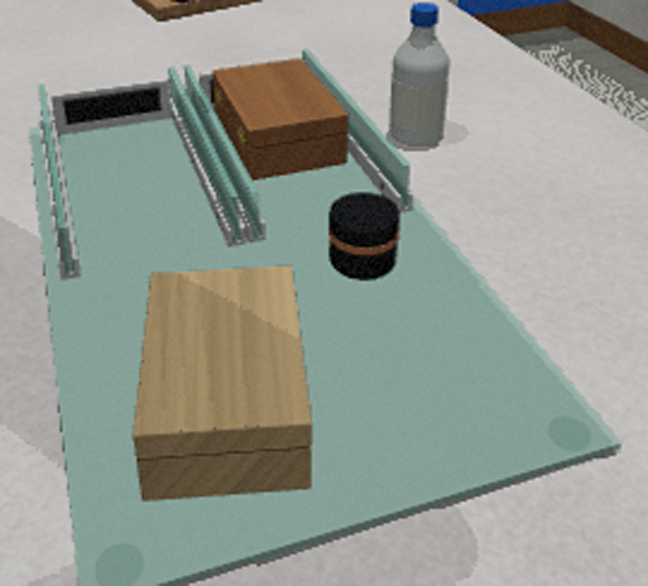

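View pics/z_scene.png

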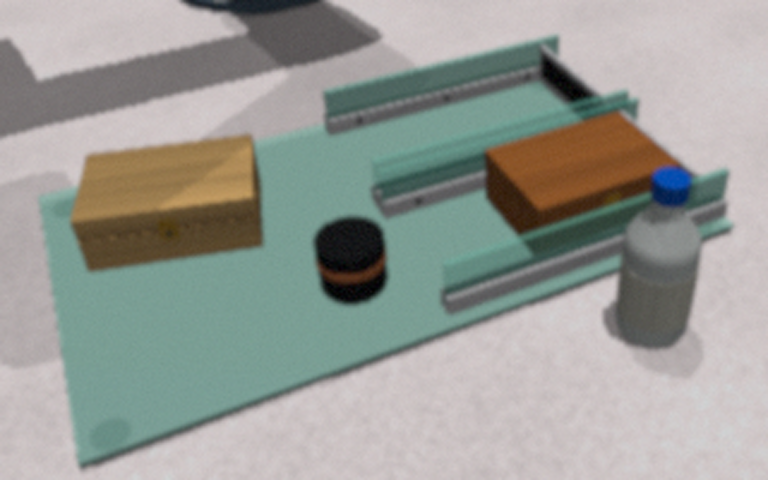

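The scene image shows the pale case at about px (120,193). The empty bay is the near one, its mouth around px (195,155)–(210,185), and the stored case is in the far bay. Next I measure the lane precisely.

Run:
```python
from h import *
from scipy.spatial.transform import Rotation as Ro
print(Ro.from_quat([0.41042166,0.57653515,-0.40955839,0.57569367]).as_matrix().round(4))
for n in ["scene","side"]:
    s=pickle.load(open(n+"0.pkl","rb")); P=cloud(s).reshape(-1,3); P=P[s["depth"].ravel()>0]
    reg=(P[:,0]>.36)&(P[:,0]<.7)&(P[:,1]>-.06)&(P[:,1]<.22)
    for nm,lo,hi in [("pane",.030,.056),("shoe",.012,.024)]:
        Q=P[reg&(P[:,2]>lo)&(P[:,2]<hi)]
        h,e=np.histogram(Q[:,0],np.arange(.36,.72,.004)); print(n,nm,[(round(a*1000),int(b)) for a,b in zip(e,h) if b>8])
    # stop
    Q=P[(P[:,0]>.43)&(P[:,0]<.5)&(P[:,1]>.1)&(P[:,1]<.25)&(P[:,2]>.015)&(P[:,2]<.047)]
    h,e=np.histogram(Q[:,1],np.arange(.1,.25,.004)); print("stop y",[(round(a*1000),int(b)) for a,b in zip(e,h) if b>3])
    # glass height
    Q=P[(P[:,0]>.5)&(P[:,0]<.55)&(P[:,1]>-.25)&(P[:,1]<-.1)]; print("z glass",np.percentile(Q[:,2],[10,30,50]).round(4))
```

```text
[[-3.000e-04  9.448e-01  3.276e-01]
 [ 1.700e-03  3.276e-01 -9.448e-01]
 [-1.000e+00  3.000e-04 -1.700e-03]]
scene pane [(396, 67), (400, 571), (404, 281), (420, 10), (432, 9), (436, 9), (444, 12), (452, 14), (464, 10), (468, 12), (472, 11), (476, 10), (480, 9), (484, 9), (488, 10), (492, 12), (496, 9), (500, 9), (520, 76), (524, 320), (528, 123), (536, 81), (540, 531), (544, 142), (560, 10), (564, 15), (568, 14), (572, 13), (576, 16), (580, 10), (584, 15), (588, 13), (592, 12), (596, 16), (600, 14), (604, 14), (608, 15), (612, 10), (616, 16), (620, 15), (624, 13), (628, 14), (632, 13), (636, 19), (640, 12), (644, 81), (648, 282), (660, 100), (664, 779), (668, 252)]
scene shoe [(400, 38), (404, 293), (408, 117), (540, 42), (544, 189), (664, 53), (668, 379), (672, 92)]
stop y [(160, 5), (164, 149), (168, 25)]
z glass [0.0075 0.0086 0.0221]
side pane [(400, 110), (404, 104), (408, 12), (412, 10), (416, 14), (420, 16), (424, 16), (428, 16), (432, 16), (436, 14), (440, 14), (444, 17), (448, 17), (452, 16), (456, 14), (460, 14), (464, 14), (468, 16), (472, 16), (476, 15), (480, 14), (484,
[... 203 characters left out ...]
0), (572, 33), (576, 33), (580, 28), (584, 33), (588, 36), (592, 37), (596, 39), (600, 37), (604, 37), (608, 39), (612, 31), (616, 35), (620, 38), (624, 39), (628, 27), (632, 38), (636, 36), (640, 36), (644, 31), (648, 35), (660, 104), (664, 273), (668, 78)]
side shoe [(396, 93), (400, 48), (404, 49), (408, 89), (412, 15), (420, 10), (424, 9), (476, 9), (516, 39), (520, 157), (524, 60), (528, 14), (532, 18), (536, 33), (540, 32), (544, 16), (560, 60), (564, 21), (568, 10), (572, 9), (576, 10), (580, 9), (588, 10), (592, 9), (600, 12), (612, 9), (616, 11), (628, 10), (636, 9), (656, 49), (660, 106), (664, 28), (668, 13)]
stop y [(164, 230), (168, 160), (172, 5)]
z glass [0.006  0.0068 0.0547]
```

Run:
```python
from h import *
for n in ["scene","side"]:
    s=pickle.load(open(n+"0.pkl","rb")); P=cloud(s).reshape(-1,3); P=P[s["depth"].ravel()>0]
    for c in (.402,.525,.541,.665):
        Q=P[(abs(P[:,0]-c)<.010)&(P[:,1]>-.055)&(P[:,1]<.16)&(P[:,2]>.030)&(P[:,2]<.056)]
        for it in range(4):
            b,a=np.polyfit(Q[:,1]-.05,Q[:,0],1); r=Q[:,0]-a-b*(Q[:,1]-.05); Q=Q[abs(r)<.004]
        print(n,c,len(Q),"x at y=.05",round(a,4),"slope",round(b,4),"std",r.std().round(4))
        Q=P[(abs(P[:,0]-c)<.014)&(P[:,1]>-.12)&(P[:,1]<.16)&(P[:,2]>.014)&(P[:,2]<.056)]
        print("   ymin",np.sort(Q[:,1])[[0,5,15]].round(4))
```

```text
scene 0.402 812 x at y=.05 0.4028 slope 0.0185 std 0.0013
   ymin [-0.0539 -0.0527 -0.0523]
scene 0.525 446 x at y=.05 0.5265 slope 0.0174 std 0.0015
   ymin [-0.0561 -0.0554 -0.0549]
scene 0.541 657 x at y=.05 0.5426 slope 0.0148 std 0.0014
   ymin [-0.0566 -0.0559 -0.0551]
scene 0.665 949 x at y=.05 0.6669 slope 0.0188 std 0.0012
   ymin [-0.0585 -0.058  -0.0573]
side 0.402 216 x at y=.05 0.4042 slope 0.0208 std 0.0017
   ymin [-0.053  -0.0522 -0.0518]
side 0.525 341 x at y=.05 0.5264 slope 0.0171 std 0.0017
   ymin [-0.0558 -0.055  -0.0544]
side 0.541 346 x at y=.05 0.5421 slope 0.0165 std 0.0015
   ymin [-0.0558 -0.0547 -0.0544]
side 0.665 388 x at y=.05 0.6659 slope 0.0217 std 0.0013
   ymin [-0.0586 -0.0571 -0.0566]
```

Request:
move_arm:
  deltas: [60,0,0,0,6.7,0,0,60,0,0,0,6.7,0,0,60,0,0,0,6.7,0,0,60,0,30,-33,0,0,0,60,0,30,-33,0,0,0,60,0,30,-33,0,0,0,60,0,30,-33,0,0,0,60,0,30,-33,0,0,0,60,0,30,-33,0,0,0,60,0,30,-33,0,0,0]

```text
t: 1.15
tcp_pos: [0.4196, -0.3615, 0.2312]
tool_rot: [0.504, 0.496, -0.504, 0.496]
force: [-0.1, -0.4, -0.8]
finger_gap: 0.702
```

Request:
move_arm:
  deltas: [60,10,30,-33,0,0,0,60,20,30,-33,0,0,0,60,20,30,-33,0,0,0,60,20,30,-33,0,0,0,60,20,30,-33,0,0,0,60,20,0,0,0,0,0,60,0,0,0,0,0,0,60,0,0,0,0,0,0]

```text
t: 1.95
tcp_pos: [0.571, -0.2007, 0.121]
tool_rot: [-0.504, -0.496, 0.504, -0.495]
force: [0.7, -0.1, -0.1]
finger_gap: 0.704
```

```bash
cat > look.py <<'E'
import sys
from h import *
from station import manip, viewer
from scipy.spatial.transform import Rotation as Ro
def lane(p):  # world xy -> bay frame
    u=np.array([.0178,1.])/np.hypot(.0178,1); v=np.array([-u[1],u[0]]); o=np.array([.4621,-.0555])
    d=np.atleast_2d(p)[:,:2]-o; return np.c_[d@u,d@v]
def case(s):
    P=cloud(s); x,y,z=P[...,0],P[...,1],P[...,2]
    hsv=cv2.cvtColor(s["image"],cv2.COLOR_RGB2HSV)
    m=(s["depth"]>0)&(z>.05)&(z<.066)&(hsv[...,0]<28)&(hsv[...,1]>60)&(x>.35)&(x<.545)&(y<.25)
    m=cv2.morphologyEx(m.astype(np.uint8),cv2.MORPH_OPEN,np.ones((3,3)))
    k,lab,st,_=cv2.connectedComponentsWithStats(m); i=1+st[1:,4].argmax(); p=P[lab==i]
    c,sz,a=cv2.minAreaRect((p[:,:2]*1000).astype(np.float32)); c=np.array(c)/1000
    if sz[0]<sz[1]: a-=90
    a=(a-89+90)%180-90
    return c,np.array(sz).round(1),a,cv2.boxPoints((c*1000,sz,0))
tag=sys.argv[1]
for n in sys.argv[2:]:
    s=viewer.snapshot(n); cv2.imwrite(f"pics/{n}{tag}.png",s["image"][:,:,::-1]); pickle.dump(s,open(f"{n}{tag}.pkl","wb"))
    if n!="wrist":
        try:
            c,sz,a,_=case(s); print(n,"case",c.round(4),sz,"yaw rel",round(a,2),"bay xy mm",(lane(c)[0]*1000).round(1))
        except Exception as e: print(n,e)
st=manip.sense(); M=Ro.from_quat(st["tool_rot"]).as_matrix()
print("t",st["t"],"tcp",st["tcp_pos"].round(4),"bay",(lane(st["tcp_pos"])*1000).round(1),"F",st["force"].round(2),"gap",round(st["finger_gap"],3)); print(M.T.round(4)[:3])
E
python3 look.py 1 scene side
```

```text
scene case [ 0.4752 -0.2047] [128.8  90.2] yaw rel -13.9 bay xy mm [-149.   -15.8]
side case [ 0.4755 -0.204 ] [131.   88.6] yaw rel -13.8 bay xy mm [-148.2  -16. ]
t 2.05 tcp [ 0.5716 -0.2019  0.1224] bay [[-144.4 -112.1]] F [-0.2   0.3   0.71] gap 0.703
[[ 1.400e-03 -9.000e-04 -1.000e+00]
 [ 9.998e-01 -1.850e-02  1.400e-03]
 [-1.850e-02 -9.998e-01  9.000e-04]]
```

Request:
move_arm:
  deltas: [60,20,0,-5,0,0,0,60,20,0,0,0,0,0,60,20,0,0,0,0,0,60,20,0,0,0,0,0,60,15,0,0,0,0,0,60,0,0,0,0,0,0]

```text
t: 2.65
tcp_pos: [0.5704, -0.1961, 0.0253]
tool_rot: [-0.504, -0.496, 0.505, -0.494]
force: [-0.2, 0.4, -0.7]
finger_gap: 0.704
```

```bash
python3 look.py 2 scene side
```

```text
scene case [ 0.49   -0.2395] [17.2 43.4] yaw rel 82.01 bay xy mm [-183.5  -31.1]
side case [ 0.4755 -0.2044] [130.6  88.9] yaw rel -13.84 bay xy mm [-148.6  -16. ]
t 2.75 tcp [ 0.5718 -0.1964  0.027 ] bay [[-138.9 -112.2]] F [ 0.43  0.01 -0.88] gap 0.706
[[ 8.000e-04 -5.000e-04 -1.000e+00]
 [ 9.998e-01 -1.790e-02  9.000e-04]
 [-1.790e-02 -9.998e-01  4.000e-04]]
```

View pics/side2.png

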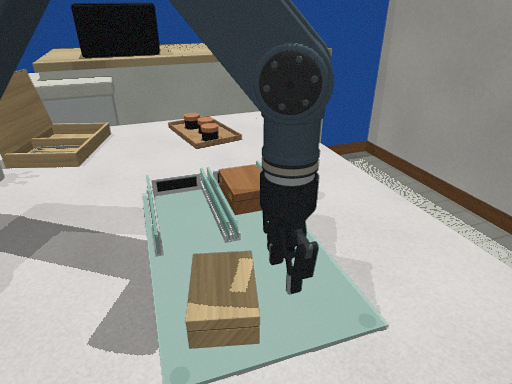

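View pics/scene2.png

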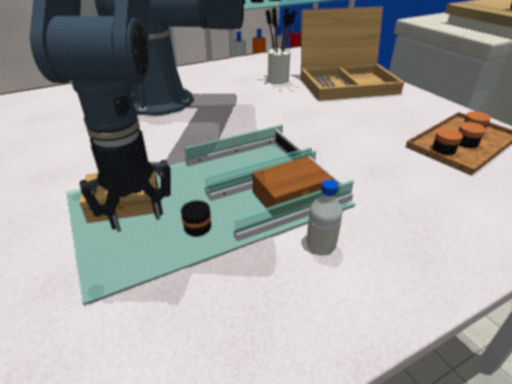

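Request:
move_arm:
  deltas: [60,5,-5,0,0,0,0,60,0,-6,0,0,0,0,60,0,-6,0,0,0,0,60,0,-5,0,0,0,0,60,0,-4,0,0,0,0,60,0,-4,0,0,0,0,60,0,-4,0,0,0,0,60,0,-4,0,0,0,0,60,0,-4,0,0,0,0,60,0,0,0,0,0,0]

```text
t: 3.75
tcp_pos: [0.5292, -0.195, 0.0215]
tool_rot: [-0.504, -0.496, 0.504, -0.496]
force: [1.5, 0.3, 1.7]
finger_gap: 0.699
```

```bash
python3 look.py 3 side
```

```text
side case [ 0.4657 -0.2083] [131.1  89. ] yaw rel -9.48 bay xy mm [-152.7   -6.3]
t 3.8 tcp [ 0.5292 -0.195   0.0214] bay [[-138.3  -69.6]] F [1.68 0.39 1.5 ] gap 0.706
[[-5.000e-04 -1.000e-04 -1.000e+00]
 [ 9.999e-01 -1.670e-02 -5.000e-04]
 [-1.670e-02 -9.999e-01  1.000e-04]]
```

View pics/side3.png

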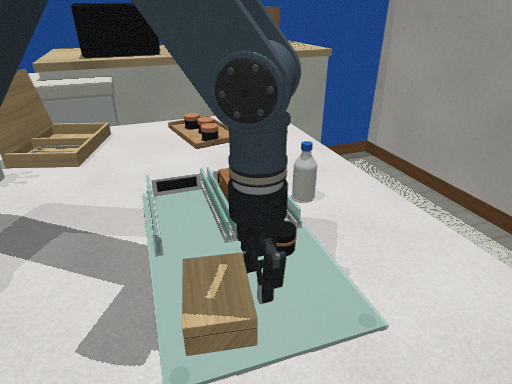

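Request:
move_arm:
  deltas: [60,0,-3,0,0,0,0,60,0,-3,0,0,0,0,60,0,5,0,0,0,0,60,0,15,0,0,0,0,60,-25,5,0,0,0,0,60,-30,0,0,0,0,0,60,-30,0,0,0,0,0,60,-10,0,30,0,0,0,60,0,-20,40,0,0,0,60,0,-30,35,0,0,0]

```text
t: 4.8
tcp_pos: [0.4974, -0.3012, 0.1169]
tool_rot: [-0.503, -0.496, 0.504, -0.497]
force: [0.2, -1.5, -1.1]
finger_gap: 0.699
```

Request:
move_arm:
  deltas: [60,0,-38,28,0,0,0,60,0,0,0,-8.5,0,0,60,0,0,0,-8.5,0,0,60,0,0,0,-8.5,0,0,60,0,0,0,-8.5,0,0,60,0,0,0,-8.5,0,0,60,0,0,0,-8.5,0,0,60,0,0,0,-8.5,0,0,60,0,0,0,-8.5,0,0,60,0,0,0,-8.5,0,0]

```text
t: 5.8
tcp_pos: [0.4573, -0.3263, 0.1158]
tool_rot: [0.087, 0.703, -0.086, 0.701]
force: [-0.3, 0.1, 0.2]
finger_gap: 0.7
```

Request:
move_arm:
  deltas: [60,0,0,0,-8.5,0,0,60,0,0,0,-5,0,0,60,0,0,0,0,0,0]

```text
t: 6.1
tcp_pos: [0.4575, -0.3263, 0.1158]
tool_rot: [0.006, 0.708, -0.005, 0.706]
force: [0.3, 0.9, 0.4]
finger_gap: 0.704
```

```bash
python3 look.py 4 side scene; python3 -c "
from station import manip;print(manip.sense()['q'].round(2))"
```

```text
side case [ 0.4736 -0.2314] [91.5 59.5] yaw rel -6.93 bay xy mm [-175.7  -14.6]
scene case [ 0.4592 -0.2104] [128.5  94. ] yaw rel -6.52 bay xy mm [-1.549e+02  1.000e-01]
t 6.2 tcp [ 0.4578 -0.3265  0.116 ] bay [[-271.    -0.5]] F [-0.51  0.18 -0.36] gap 0.701
[[-1.400e-03  8.000e-04 -1.000e+00]
 [ 1.860e-02  9.998e-01  8.000e-04]
 [ 9.998e-01 -1.860e-02 -1.400e-03]]
[-0.82  0.6   1.69 -0.    0.85 -0.8 ]
```

View pics/side4.png

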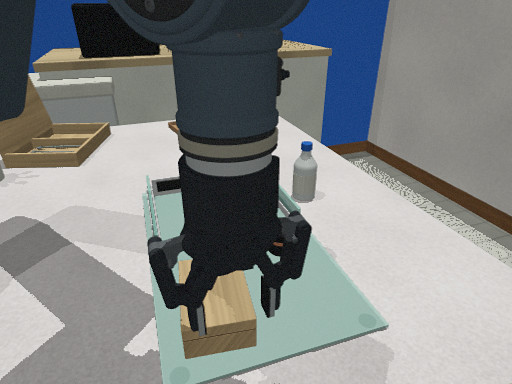

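View pics/scene4.png

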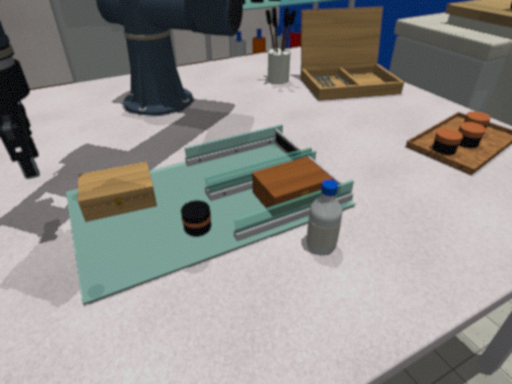

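Request:
move_arm:
  deltas: [45,30,0,0,0,0,0,45,30,0,0,0,0,0,45,25,0,0,0,0,0,45,10,0,0,0,0,0,45,0,10,0,0,0,0,45,0,10,0,0,0,0,45,0,5,0,0,0,0,45,0,5,0,0,0,0,45,0,4,0,0,0,0,45,0,4,0,0,0,0]

```text
t: 7.2
tcp_pos: [0.4594, -0.2886, 0.0219]
tool_rot: [0.006, 0.707, -0.006, 0.707]
force: [0.1, -0.2, -1.0]
finger_gap: 0.527
```

Request:
move_arm:
  deltas: [45,0,4,0,0,0,0,45,0,4,0,0,0,0,45,0,4,0,0,0,0,45,0,4,0,0,0,0,45,0,4,0,0,0,0,45,0,0,0,0,0,0]

```text
t: 7.8
tcp_pos: [0.4596, -0.2685, 0.0215]
tool_rot: [0.006, 0.707, -0.006, 0.707]
force: [0.7, -3.0, 2.2]
finger_gap: 0.527
```

```bash
python3 look.py 5 scene side
```

```text
scene case [ 0.4558 -0.1936] [129.5  92. ] yaw rel -1.62 bay xy mm [-138.2    3.8]
side case [ 0.4661 -0.251 ] [16.  38.1] yaw rel 89.54 bay xy mm [-195.4   -7.5]
t 7.9 tcp [ 0.4592 -0.2684  0.0213] bay [[-213.    -0.9]] F [ 1.43 -3.13  2.6 ] gap 0.527
[[-3.000e-04  4.000e-04 -1.000e+00]
 [ 1.680e-02  9.999e-01  4.000e-04]
 [ 9.999e-01 -1.680e-02 -3.000e-04]]
```

View pics/scene5.png

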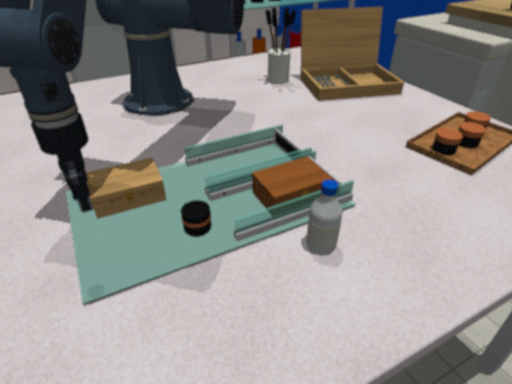

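View pics/side5.png

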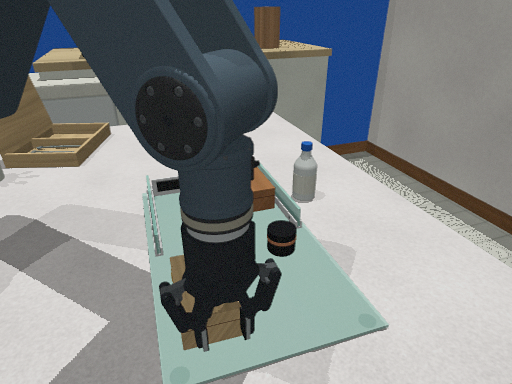

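Request:
move_arm:
  deltas: [45,0,4,0,0,0,0,45,0,4,0,0,0,0,45,0,4,0,0,0,0,45,0,4,0,0,0,0,45,0,4,0,0,0,0,45,0,0,0,0,0,0]

```text
t: 8.5
tcp_pos: [0.459, -0.2473, 0.0211]
tool_rot: [0.007, 0.708, -0.005, 0.707]
force: [0.2, -1.3, 0.3]
finger_gap: 0.525
```

```bash
python3 look.py 6 scene side
```

```text
scene case [ 0.4539 -0.1736] [129.8  89.6] yaw rel 0.18 bay xy mm [-118.2    6.1]
side case [ 0.4655 -0.2289] [18.4 38.9] yaw rel 88.27 bay xy mm [-173.3   -6.5]
t 8.6 tcp [ 0.4588 -0.2474  0.021 ] bay [[-1.919e+02 -1.000e-01]] F [-0.15 -0.88 -0.72] gap 0.529
[[-0.002   0.0024 -1.    ]
 [ 0.017   0.9999  0.0024]
 [ 0.9999 -0.017  -0.0021]]
```

Request:
move_arm:
  deltas: [60,0,-5,0,0,0,0,60,0,-15,0,0,0,0,60,-20,0,0,0,0,0,60,-35,0,0,0,0,0,60,-35,0,-10,8.5,0,0,60,0,0,0,8.5,0,0,60,0,0,0,8.5,0,0,60,0,0,0,8.5,0,0,60,0,0,0,8.5,0,0,60,0,0,0,8.5,0,0]

```text
t: 9.6
tcp_pos: [0.4489, -0.2694, 0.1112]
tool_rot: [0.312, 0.635, -0.312, 0.634]
force: [-1.1, 0.4, -0.3]
finger_gap: 0.705
```

Request:
move_arm:
  deltas: [60,0,0,0,8.5,0,0,60,0,0,0,8.5,0,0,60,0,0,0,8.5,0,0,60,0,0,0,8.5,0,0,60,0,0,0,5,0,0,60,0,-26,-27,0,0,0,60,0,-26,-27,0,0,0,60,0,-26,-27,0,0,0,60,0,0,-12,0,0,0,60,0,0,0,0,0,0]

```text
t: 10.6
tcp_pos: [0.3721, -0.1734, 0.1113]
tool_rot: [-0.504, -0.496, 0.504, -0.495]
force: [0.9, -0.2, 0.8]
finger_gap: 0.702
```

```bash
python3 look.py 7 scene side
```

```text
scene case [ 0.4534 -0.1736] [129.3  92.2] yaw rel -0.74 bay xy mm [-118.3    6.6]
side case [ 0.4545 -0.1726] [130.8  89. ] yaw rel -0.05 bay xy mm [-117.2    5.5]
t 10.7 tcp [ 0.3746 -0.1761  0.1115] bay [[-122.1   85.4]] F [ 0.74 -0.32  0.3 ] gap 0.699
[[ 0.0024 -0.0022 -1.    ]
 [ 0.9999 -0.0169  0.0025]
 [-0.0169 -0.9999  0.0021]]
```

View pics/scene7.png

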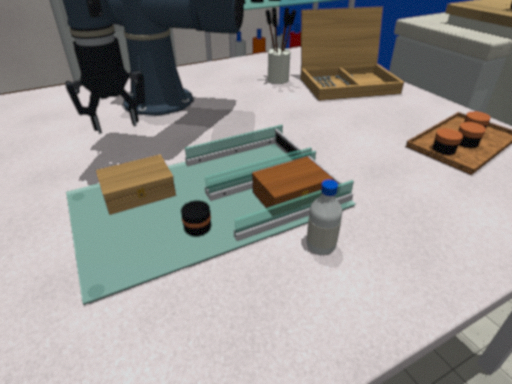

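View pics/side7.png

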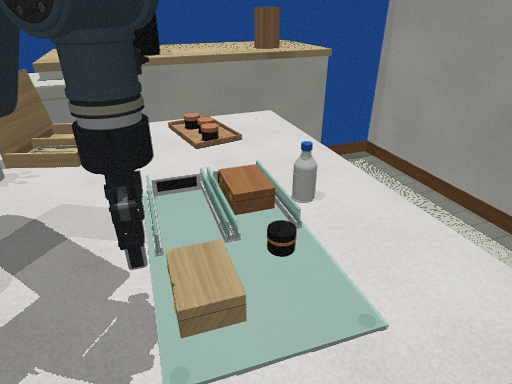

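Request:
move_arm:
  deltas: [60,30,0,0,0,0,0,60,30,0,0,0,0,0,60,20,0,0,0,0,0,60,10,0,0,0,0,0,60,0,6,0,0,0,0,60,0,6,0,0,0,0,60,0,5,0,0,0,0,60,0,5,0,0,0,0,60,0,4,0,0,0,0,60,0,2,0,0,0,0]

```text
t: 11.7
tcp_pos: [0.4003, -0.1742, 0.0218]
tool_rot: [-0.504, -0.497, 0.504, -0.495]
force: [-5.1, -0.8, 2.3]
finger_gap: 0.698
```

Request:
move_arm:
  deltas: [60,0,0,0,0,0,0,60,0,0,0,0,0,0]

```text
t: 11.9
tcp_pos: [0.4004, -0.1743, 0.0214]
tool_rot: [-0.504, -0.496, 0.504, -0.495]
force: [-1.9, 1.3, 1.4]
finger_gap: 0.703
```

```bash
python3 look.py 8 scene side
```

```text
scene case [ 0.4533 -0.1727] [129.4  97. ] yaw rel -0.55 bay xy mm [-117.4    6.7]
side case [ 0.457  -0.1717] [131.7  89.4] yaw rel 0.3 bay xy mm [-116.3    3.1]
t 12.0 tcp [ 0.4004 -0.1743  0.0213] bay [[-119.9   59.5]] F [-2.34  0.82  1.92] gap 0.702
[[-8.000e-04  7.000e-04 -1.000e+00]
 [ 9.999e-01 -1.670e-02 -9.000e-04]
 [-1.670e-02 -9.999e-01 -7.000e-04]]
```

Request:
move_arm:
  deltas: [60,0,2,0,0,0,0,60,0,2,0,0,0,0,60,0,0,0,0,0,0,60,0,0,0,0,0,0]

```text
t: 12.4
tcp_pos: [0.4046, -0.1744, 0.0212]
tool_rot: [-0.504, -0.496, 0.504, -0.495]
force: [-4.0, 1.3, 1.9]
finger_gap: 0.703
```

```bash
python3 look.py 9 side
```

```text
side case [ 0.4611 -0.1715] [131.6  88.9] yaw rel -0.05 bay xy mm [-116.    -1.1]
t 12.45 tcp [ 0.4046 -0.1744  0.0212] bay [[-119.9   55.4]] F [-3.77  1.48  1.6 ] gap 0.703
[[-8.000e-04  7.000e-04 -1.000e+00]
 [ 9.999e-01 -1.690e-02 -8.000e-04]
 [-1.690e-02 -9.999e-01 -7.000e-04]]
```

Request:
move_arm:
  deltas: [60,0,-4,0,0,0,0,60,0,-16,0,0,0,0,60,-25,0,0,0,0,0,60,-35,0,0,0,0,0,60,-30,0,0,0,0,0,45,0,24,35,0,0,0,45,0,24,35,0,0,0,45,0,24,34,0,0,0,45,0,0,0,-8.5,0,0,45,0,0,0,-8.5,0,0]

```text
t: 13.45
tcp_pos: [0.4573, -0.2826, 0.1116]
tool_rot: [0.424, 0.564, -0.424, 0.568]
force: [0.9, -0.6, 0.4]
finger_gap: 0.524
```

Request:
move_arm:
  deltas: [45,0,0,0,-8.5,0,0,45,0,0,0,-8.5,0,0,45,0,0,0,-8.5,0,0,45,0,0,0,-8.5,0,0,45,0,0,0,-8.5,0,0,45,0,0,0,-8.5,0,0,45,0,0,0,-8.5,0,0,45,0,0,0,-8.5,0,0,45,0,0,0,-5,0,0,45,0,0,0,0,0,0]

```text
t: 14.45
tcp_pos: [0.4563, -0.2808, 0.1115]
tool_rot: [0.005, 0.706, -0.007, 0.708]
force: [0.0, -0.3, -0.0]
finger_gap: 0.525
```

```bash
python3 look.py 10 scene side
python3 - <<'E'
from h import *
s=pickle.load(open("scene10.pkl","rb"));i=s["image"][130:260,60:360,::-1];cv2.imwrite("pics/z10.png",cv2.resize(i,None,fx=2.6,fy=2.6,interpolation=cv2.INTER_CUBIC))
E
```

```text
scene case [ 0.4594 -0.173 ] [129.   93.6] yaw rel -0.2 bay xy mm [-117.5    0.7]
side case [ 0.4611 -0.1794] [116.1  89.1] yaw rel -0.14 bay xy mm [-123.9   -1.2]
t 14.55 tcp [ 0.4558 -0.2804  0.1114] bay [[-225.     2.3]] F [ 0.4  -0.34  0.16] gap 0.524
[[ 0.0017 -0.0014 -1.    ]
 [ 0.0192  0.9998 -0.0014]
 [ 0.9998 -0.0192  0.0017]]
```

View pics/z10.png

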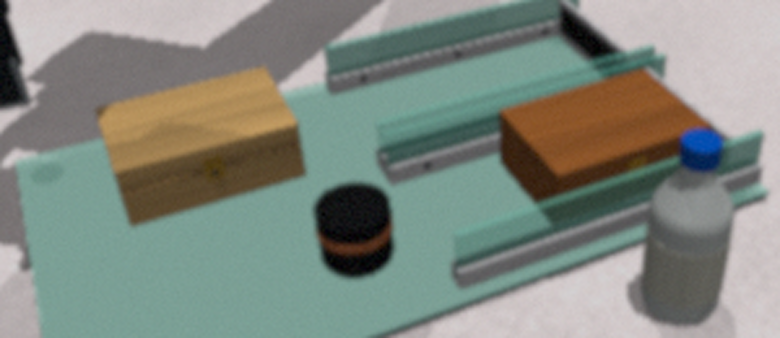

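Request:
move_arm:
  deltas: [45,30,0,2,0,0,0,45,30,0,0,0,0,0,45,20,0,0,0,0,0,45,10,0,0,0,0,0,45,0,10,0,0,0,0,45,0,10,0,0,0,0,45,0,5,0,0,0,0,45,0,4,0,0,0,0,45,0,4,0,0,0,0,45,0,5,0,0,0,0]

```text
t: 15.55
tcp_pos: [0.4589, -0.2429, 0.0221]
tool_rot: [0.005, 0.706, -0.007, 0.708]
force: [-0.2, -4.9, 1.4]
finger_gap: 0.526
```

Request:
move_arm:
  deltas: [45,0,5,0,0,0,0,45,0,5,0,0,0,0,45,0,5,0,0,0,0,45,0,5,0,0,0,0,45,0,5,0,0,0,0,45,0,5,0,0,0,0,45,0,5,0,0,0,0,45,0,0,0,0,0,0]

```text
t: 16.35
tcp_pos: [0.4595, -0.2072, 0.0218]
tool_rot: [0.006, 0.706, -0.007, 0.708]
force: [1.0, -1.8, 1.1]
finger_gap: 0.523
```

```bash
python3 look.py 11 scene side
python3 - <<'E'
from h import *
s=pickle.load(open("scene11.pkl","rb"));i=s["image"][130:260,60:360,::-1];cv2.imwrite("pics/z11.png",cv2.resize(i,None,fx=2.6,fy=2.6,interpolation=cv2.INTER_CUBIC))
E
```

```text
scene case [ 0.4621 -0.1333] [130.4  90. ] yaw rel 0.5 bay xy mm [-77.8  -1.4]
side case [ 0.4637 -0.1856] [43.5 25.4] yaw rel -86.92 bay xy mm [-130.   -4.]
t 16.45 tcp [ 0.4591 -0.2072  0.0216] bay [[-151.7    0.3]] F [ 1.33 -2.92  1.16] gap 0.525
[[ 1.600e-03 -9.000e-04 -1.000e+00]
 [ 1.760e-02  9.998e-01 -9.000e-04]
 [ 9.998e-01 -1.760e-02  1.700e-03]]
```

View pics/z11.png

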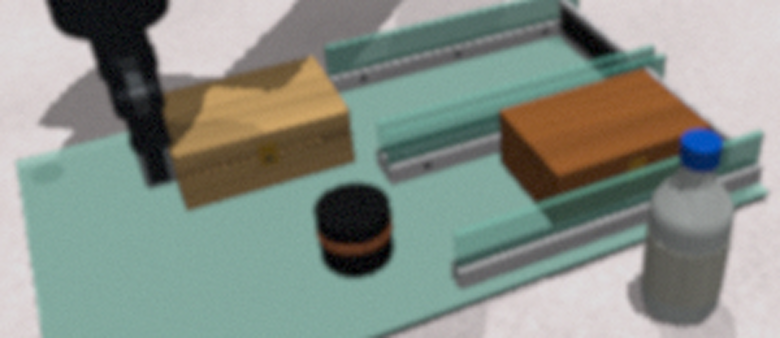

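View pics/side11.png

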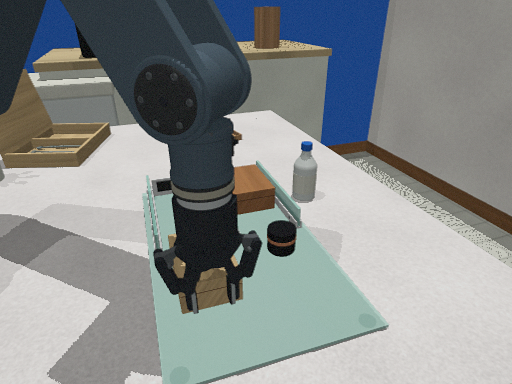

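Run:
```python
from h import *
i=cv2.imread("pics/side11.png")[220:325,130:290];cv2.imwrite("pics/z11s.png",cv2.resize(i,None,fx=4.8,fy=4.8,interpolation=cv2.INTER_CUBIC))
for n in ["side","scene"]:
    s=pickle.load(open(n+"11.pkl","rb"));P=cloud(s);d=s["depth"]
    u=np.array([.0178,1.]);v=np.array([-1,.0178]);o=np.array([.4621,-.0555])
    q=P[...,:2]-o; bx=q@u; by=q@v; z=P[...,2]
    m=(d>0)&(s["image"].max(-1)<70)&(bx>-.21)&(bx<-.10)&(abs(by)<.1)
    for lo in np.arange(.015,.13,.008):
        k=m&(z>lo)&(z<lo+.008)
        if k.sum()>3: print(n,round(lo,3),k.sum(),"by",(np.percentile(by[k],[1,99])*1000).round(),"bx",(np.percentile(bx[k],[1,99])*1000).round())
```

```text
side 0.023 27 by [-33.  34.] bx [-164. -141.]
side 0.031 68 by [-39.  35.] bx [-163. -140.]
side 0.039 76 by [-37.  35.] bx [-164. -143.]
side 0.047 71 by [-35.  35.] bx [-164. -140.]
side 0.055 72 by [-36.  35.] bx [-164. -136.]
side 0.063 138 by [-51.  50.] bx [-166. -158.]
side 0.071 379 by [-53.  53.] bx [-166. -142.]
side 0.079 232 by [-56.  56.] bx [-168. -141.]
side 0.087 285 by [-58.  58.] bx [-170. -141.]
side 0.095 325 by [-60.  60.] bx [-170. -145.]
side 0.103 329 by [-62.  62.] bx [-170. -155.]
side 0.111 454 by [-64.  64.] bx [-172. -155.]
side 0.119 717 by [-64.  65.] bx [-172. -142.]
side 0.127 397 by [-44.  49.] bx [-171. -147.]
scene 0.023 6 by [-28. -26.] bx [-161. -145.]
scene 0.031 36 by [-35. -26.] bx [-161. -144.]
scene 0.039 32 by [-36. -26.] bx [-161. -145.]
scene 0.047 40 by [-35. -26.] bx [-162. -143.]
scene 0.055 19 by [-35.  -7.] bx [-160. -138.]
scene 0.071 56 by [-54. -34.] bx [-163. -140.]
scene 0.079 54 by [-56.  24.] bx [-165. -141.]
scene 0.087 49 by [-58.  -2.] bx [-169. -137.]
scene 0.095 62 by [-61. -23.] bx [-169. -138.]
scene 0.103 77 by [-63. -18.] bx [-169. -138.]
scene 0.111 101 by [-65.  11.] bx [-170. -137.]
scene 0.119 162 by [-66.  12.] bx [-171. -136.]
scene 0.127 111 by [-60.  11.] bx [-170. -137.]
```

View pics/z11s.png

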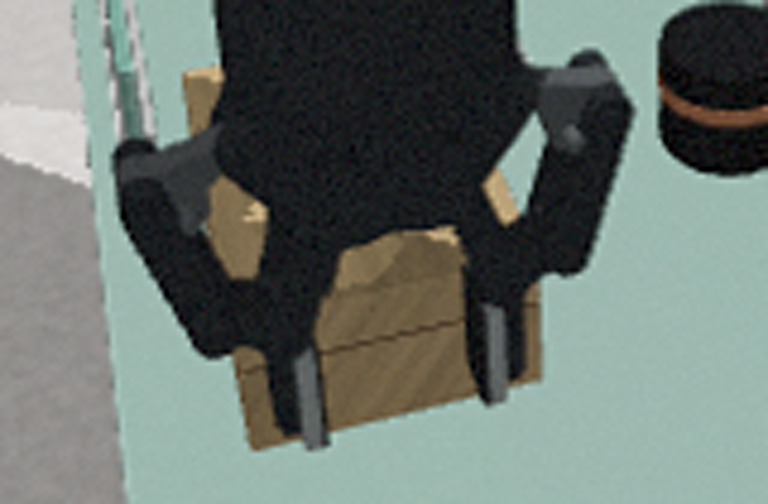

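Below z = 0.063 the fingers stay within ±36 mm, and the wider linkage is above the dividers, whose tops are at 0.052. Continuing the push.

Request:
move_arm:
  deltas: [45,0,4,0,0,0,0,45,0,5,0,0,0,0,45,0,5,0,0,0,0,45,0,5,0,0,0,0,45,0,5,0,0,0,0,45,0,5,0,0,0,0,45,0,5,0,0,0,0,45,0,5,0,0,0,0,45,0,5,0,0,0,0,45,0,0,0,0,0,0]

```text
t: 17.45
tcp_pos: [0.4589, -0.1621, 0.0213]
tool_rot: [0.006, 0.707, -0.006, 0.707]
force: [1.1, -1.4, 1.1]
finger_gap: 0.525
```

```bash
python3 look.py 12 scene side
python3 - <<'E'
from h import *
s=pickle.load(open("scene12.pkl","rb"));i=s["image"][130:260,60:360,::-1];cv2.imwrite("pics/z12.png",cv2.resize(i,None,fx=2.6,fy=2.6,interpolation=cv2.INTER_CUBIC))
E
```

```text
scene case [ 0.463  -0.0885] [ 90.2 130.3] yaw rel 1.22 bay xy mm [-33.   -1.5]
side case [ 0.4635 -0.1378] [31.6 43.1] yaw rel 87.98 bay xy mm [-82.2  -2.8]
t 17.55 tcp [ 0.4585 -0.162   0.0211] bay [[-106.6    1.7]] F [ 0.56 -1.37  0.59] gap 0.524
[[-0.0015  0.0012 -1.    ]
 [ 0.0171  0.9999  0.0012]
 [ 0.9999 -0.0171 -0.0015]]
```

View pics/z12.png

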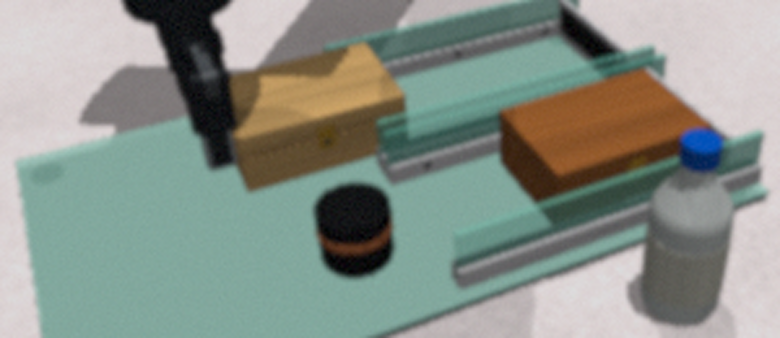

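Request:
move_arm:
  deltas: [45,0,4,0,0,0,0,45,0,5,0,0,0,0,45,0,5,0,0,0,0,45,0,5,0,0,0,0,45,0,5,0,0,0,0,45,0,5,0,0,0,0,45,0,5,0,0,0,0,45,0,5,0,0,0,0,45,0,5,0,0,0,0,45,0,0,0,0,0,0]

```text
t: 18.55
tcp_pos: [0.4594, -0.1177, 0.0213]
tool_rot: [0.006, 0.707, -0.006, 0.707]
force: [-0.5, -0.9, 0.1]
finger_gap: 0.527
```

```bash
python3 look.py 13 scene wrist
python3 - <<'E'
from h import *
s=pickle.load(open("scene13.pkl","rb"));i=s["image"][130:260,60:360,::-1];cv2.imwrite("pics/z13.png",cv2.resize(i,None,fx=2.6,fy=2.6,interpolation=cv2.INTER_CUBIC))
E
```

```text
scene case [ 0.4625 -0.0439] [130.1  91.3] yaw rel 0.5 bay xy mm [11.6 -0.2]
t 18.65 tcp [ 0.4595 -0.1181  0.0214] bay [[-62.7   1.5]] F [-0.43  0.19  0.94] gap 0.529
[[-7.000e-04  7.000e-04 -1.000e+00]
 [ 1.680e-02  9.999e-01  7.000e-04]
 [ 9.999e-01 -1.680e-02 -7.000e-04]]
```

View pics/z13.png

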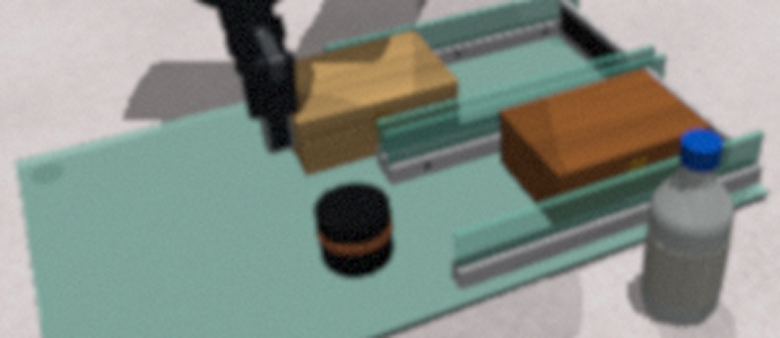

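View pics/wrist13.png

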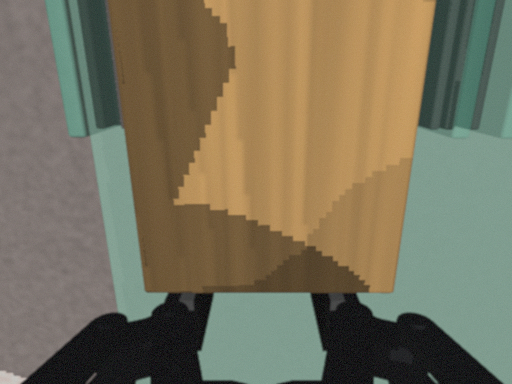

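The wrist view shows the case edges at row 130 at columns 123 and 416. The pane ends are at about 76 and 460, so the case is centred and square. Continuing.

Request:
move_arm:
  deltas: [45,0,4,0,0,0,0,45,0,5,0,0,0,0,45,0,5,0,0,0,0,45,0,5,0,0,0,0,45,0,5,0,0,0,0,45,0,5,0,0,0,0,45,0,5,0,0,0,0,45,0,5,0,0,0,0,45,0,5,0,0,0,0,45,0,5,0,0,0,0]

```text
t: 19.65
tcp_pos: [0.4608, -0.0694, 0.0214]
tool_rot: [0.006, 0.707, -0.006, 0.707]
force: [0.4, -2.8, 0.5]
finger_gap: 0.527
```

```bash
python3 look.py 14 scene wrist
```

```text
scene case [0.4634 0.0043] [130.1  90.1] yaw rel -0.01 bay xy mm [59.8 -0.2]
t 19.75 tcp [ 0.4602 -0.0687  0.0213] bay [[-13.2   1.6]] F [ 0.4  -0.59 -0.15] gap 0.53
[[-1.000e-03  9.000e-04 -1.000e+00]
 [ 1.670e-02  9.999e-01  8.000e-04]
 [ 9.999e-01 -1.670e-02 -1.000e-03]]
```

View pics/wrist14.png

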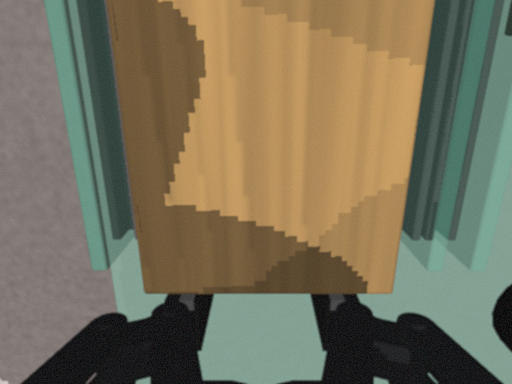

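Request:
move_arm:
  deltas: [45,0,5,0,0,0,0,45,0,5,0,0,0,0,45,0,5,0,0,0,0,45,0,5,0,0,0,0,45,0,5,0,0,0,0,45,0,5,0,0,0,0,45,0,5,0,0,0,0,45,0,5,0,0,0,0,45,0,5,0,0,0,0,45,0,5,0,0,0,0]

```text
t: 20.75
tcp_pos: [0.4614, -0.0193, 0.0213]
tool_rot: [0.006, 0.707, -0.006, 0.707]
force: [0.5, -3.3, -0.2]
finger_gap: 0.529
```

```bash
python3 look.py 15 scene wrist
```

```text
scene case [0.4648 0.0545] [130.1  90.3] yaw rel 0.18 bay xy mm [110.   -0.8]
t 20.85 tcp [ 0.4611 -0.0188  0.0213] bay [[36.7  1.6]] F [-0.62 -0.3   0.09] gap 0.526
[[-8.000e-04  7.000e-04 -1.000e+00]
 [ 1.670e-02  9.999e-01  7.000e-04]
 [ 9.999e-01 -1.670e-02 -8.000e-04]]
```

View pics/wrist15.png

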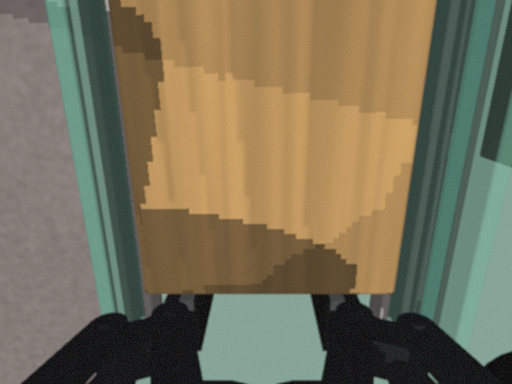

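Request:
move_arm:
  deltas: [45,0,5,0,0,0,0,45,0,5,0,0,0,0,45,0,5,0,0,0,0,45,0,5,0,0,0,0,45,0,4,0,0,0,0,45,0,4,0,0,0,0,45,0,3,0,0,0,0,45,0,2,0,0,0,0,45,0,2,0,0,0,0,45,0,2,0,0,0,0]

```text
t: 21.85
tcp_pos: [0.4621, 0.0174, 0.0213]
tool_rot: [0.006, 0.707, -0.006, 0.707]
force: [0.1, -2.6, -1.2]
finger_gap: 0.527
```

```bash
python3 look.py 16 scene
```

```text
scene case [0.4659 0.0908] [130.2  90.1] yaw rel 0.21 bay xy mm [146.3  -1.2]
t 21.9 tcp [0.4621 0.0176 0.0213] bay [[73.1  1.3]] F [ 0.31 -0.85 -2.04] gap 0.526
[[-2.000e-04  2.000e-04 -1.000e+00]
 [ 1.720e-02  9.999e-01  2.000e-04]
 [ 9.999e-01 -1.720e-02 -2.000e-04]]
```

Request:
move_arm:
  deltas: [45,0,2,0,0,0,0,45,0,2,0,0,0,0,45,0,1,0,0,0,0,45,0,1,0,0,0,0,45,0,0,0,0,0,0]

```text
t: 22.4
tcp_pos: [0.4623, 0.0234, 0.0213]
tool_rot: [0.006, 0.707, -0.006, 0.707]
force: [-0.1, -0.4, -0.7]
finger_gap: 0.528
```

```bash
python3 look.py 17 scene
```

```text
scene case [0.4651 0.0964] [128.9  91.1] yaw rel -0.32 bay xy mm [151.9  -0.3]
t 22.45 tcp [0.4623 0.0234 0.0213] bay [[78.9  1.2]] F [-0.58 -1.13 -0.47] gap 0.525
[[-0.000e+00  2.000e-04 -1.000e+00]
 [ 1.720e-02  9.999e-01  2.000e-04]
 [ 9.999e-01 -1.720e-02 -0.000e+00]]
```

Request:
move_arm:
  deltas: [45,0,1,0,0,0,0,45,0,1,0,0,0,0,45,0,0,0,0,0,0]

```text
t: 22.75
tcp_pos: [0.4623, 0.0253, 0.0213]
tool_rot: [0.006, 0.707, -0.006, 0.707]
force: [0.1, -1.4, -0.1]
finger_gap: 0.524
```

Request:
move_arm:
  deltas: [45,0,1,0,0,0,0,45,0,0,0,0,0,0]

```text
t: 22.95
tcp_pos: [0.4624, 0.0263, 0.0213]
tool_rot: [0.006, 0.707, -0.006, 0.707]
force: [0.3, -3.0, -0.8]
finger_gap: 0.526
```

Request:
move_arm:
  deltas: [45,0,1,0,0,0,0,45,0,0,0,0,0,0]

```text
t: 23.15
tcp_pos: [0.4624, 0.0263, 0.0213]
tool_rot: [0.006, 0.707, -0.006, 0.707]
force: [-0.9, -7.9, -0.2]
finger_gap: 0.528
```

Request:
move_arm:
  deltas: [45,0,1,0,0,0,0,45,0,0,0,0,0,0]

```text
t: 23.35
tcp_pos: [0.4624, 0.0264, 0.0214]
tool_rot: [0.005, 0.707, -0.007, 0.707]
force: [-1.4, -14.2, 0.1]
finger_gap: 0.526
```

```bash
python3 look.py 18 scene wrist
```

```text
scene case [0.4649 0.0974] [132.7  91.5] yaw rel 0.34 bay xy mm [ 1.529e+02 -1.000e-01]
t 23.45 tcp [0.4623 0.0264 0.0214] bay [[81.9  1.2]] F [ -1.92 -13.89  -0.64] gap 0.521
[[-3.000e-04 -1.800e-03 -1.000e+00]
 [ 1.660e-02  9.999e-01 -1.800e-03]
 [ 9.999e-01 -1.660e-02 -3.000e-04]]
```

View pics/wrist18.png

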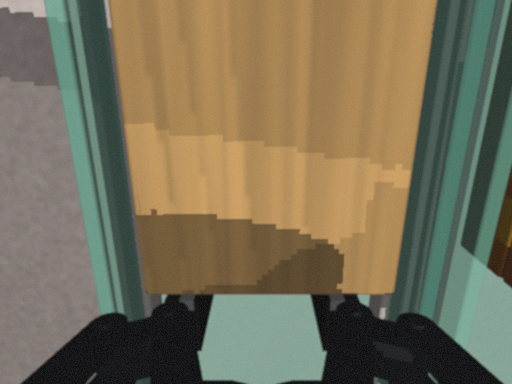

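Request:
move_arm:
  deltas: [45,0,-2,0,0,0,0,45,0,-3,0,0,0,0,45,0,-5,0,0,0,0,45,0,-15,0,0,0,0,45,-20,-5,0,0,0,0,45,-35,0,0,0,0,0,45,-40,0,0,0,0,0,45,-40,-30,0,0,0,0,45,-10,-45,0,0,0,0,45,0,-45,0,0,0,0]

```text
t: 24.45
tcp_pos: [0.4611, -0.123, 0.1689]
tool_rot: [0.004, 0.705, -0.006, 0.709]
force: [1.1, 0.4, -0.4]
finger_gap: 0.529
```

Request:
move_arm:
  deltas: [45,0,-45,0,0,0,0,45,0,-45,0,0,0,0,45,0,-40,0,0,0,0,45,0,0,0,0,0,0,45,0,0,0,0,0,0]

```text
t: 24.95
tcp_pos: [0.457, -0.2521, 0.166]
tool_rot: [0.007, 0.707, -0.006, 0.707]
force: [-0.2, 0.4, 0.1]
finger_gap: 0.526
```

```bash
python3 look.py 19 scene side
python3 - <<'E'
from h import *
s=pickle.load(open("scene19.pkl","rb"));i=s["image"][110:270,60:370,::-1];cv2.imwrite("pics/z19.png",cv2.resize(i,None,fx=2.5,fy=2.5,interpolation=cv2.INTER_CUBIC))
for n in ("scene","side"):
  for k in ("0","19"):
    s=pickle.load(open(n+k+".pkl","rb"));P=cloud(s);x,y,z=P[...,0],P[...,1],P[...,2]
    m=(x>.555)&(x<.655)&(z>.052)&(z<.066)&(y>.02)&(y<.16);print(n,k,"stored",P[m].mean(0).round(4),end=" ")
    m=(x>.56)&(x<.66)&(z>.03)&(z<.066)&(y>-.16)&(y<-.06);print("pot",P[m].mean(0).round(4),end=" ")
    m=(x>.67)&(x<.82)&(z>.06)&(z<.15)&(y>0)&(y<.2);print("bottle",P[m].mean(0).round(4))
E
```

```text
scene case [0.4655 0.0989] [129.7  90.5] yaw rel -0.6 bay xy mm [154.4  -0.7]
side case [0.4437 0.1159] [99.4 36.6] yaw rel -6.7 bay xy mm [171.1  21.4]
t 25.05 tcp [ 0.4569 -0.2502  0.1659] bay [[-194.7    1.7]] F [-1.05  0.6   0.19] gap 0.528
[[-0.0014  0.0018 -1.    ]
 [ 0.0164  0.9999  0.0018]
 [ 0.9999 -0.0164 -0.0014]]
scene 0 stored [0.6092 0.0877 0.0576] pot [ 0.6133 -0.1077  0.048 ] bottle [0.747  0.0609 0.0929]
scene 19 stored [0.609  0.0879 0.0576] pot [ 0.6133 -0.1076  0.048 ] bottle [0.7471 0.0609 0.0929]
side 0 stored [0.6059 0.0853 0.0561] pot [ 0.6046 -0.1124  0.0463] bottle [0.7345 0.0585 0.0902]
side 19 stored [0.6198 0.0995 0.056 ] pot [ 0.6047 -0.1123  0.0462] bottle [0.7344 0.0584 0.0904]
```

View pics/z19.png

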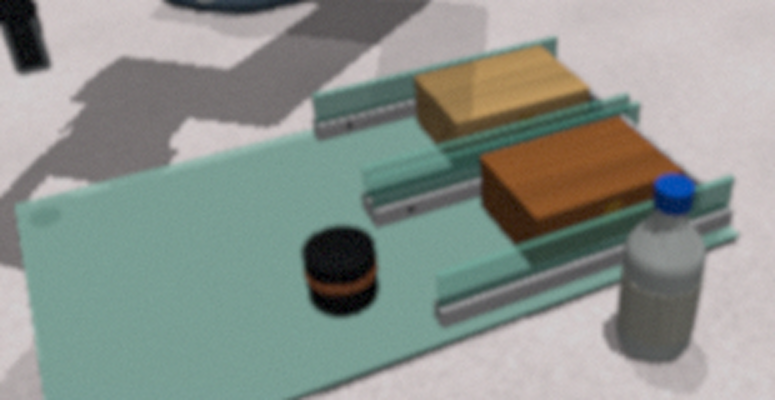

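View pics/side19.png

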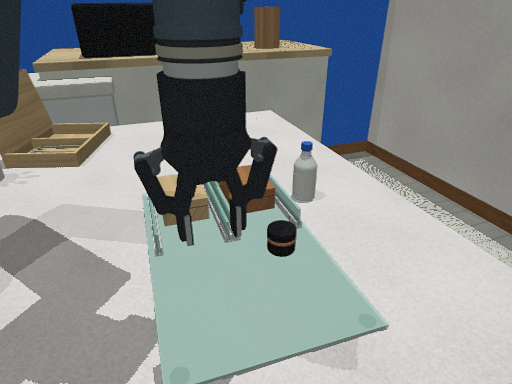

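The scene view shows the case home, level with the stored case, at bay (154, −1) mm. The hand is clear and nothing else has moved. The side view is blocked by the hand, so I discount its numbers.

```bash
python3 -c "
from station import job
print(job.sign_off())"
```

```text
the job is handed in; nothing more can be done
None
```

I handed the job in with the pale case pushed home in the empty bay and the fingers clear of it; sign-off gave no verdict.

**How it went:** I squared and centred the case on the open glass with four gentle two-finger pushes: one on its far side, two on its rear end, and a 6 mm correction from the near side. I then pushed it down the lane at about 50 mm/s, slowing to 1 mm steps at the end. It met the stop with a firm reaction of about 14 N and no further movement, and I backed the fingers straight out and lifted away. The clock stood at about 25 s.

**Last checks (scene camera):**
- **Case:** its centre is about 154 mm down the lane and 0.7 mm off the middle, turned about 0.6° from the lane. Position is good to roughly 2 mm.
- **Dividers:** the pictures showed clearance on both sides all the way in, and I saw no sign of contact.
- **Stored case, pot and bottle:** within 0.3 mm of where they started.

**Disagreement:** the final side-camera readings for the pale case and the stored case did not match (the stored case appeared shifted by about 20 mm). The hand was blocking that view of both cases, so I discounted those readings. The side camera's pot and bottle readings agreed with the start.

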